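# Clamp a glued menu-card holder to the set spring-gauge mark

### The arm

A 6-joint arm with a two-finger parallel gripper is mounted at the origin on a cart in front of the work surface, level with it; the furniture and walls round the work are solid. World frame = base frame: x ahead of the robot, y to its left, z up, the work surface at z = 0. Lengths are in mm, angles in rad, forces in N, time in s.
With the tool pointing down it reaches from about 350 to 775 mm from the base axis. Payload 5.5 kg.
Tool frame: the origin (TCP) lies at the very end of the fingers, on their centre line; the grasp point (between the pads) lies 19 mm behind it; z points along the fingers, y is the line along which they close (so a half turn about z gives the same grasp; the last joint's range is limited). The gripper opens to 85 mm and grips with 20 to 120 N. Pads are 22 mm wide; open, the fingers measure 114 mm over their backs; the gripper's body (76 mm by 85 mm) begins 54 mm behind the grasp point. The pads swing forward as they close: fully open they stand 13 mm farther back than shut.
Start: joints at [1.098, 0.313, 0.046, 1.304, 0, 1.431], TCP at [187.873, 543.485, 231.323] pointing down, gripper open.
Joint ranges: [-2.76, 2.76], [-0.86, 1.69], [-1.03, 1.26], [-2.2, 2.34], [-1.47, 1.5], [-3.14, 3.14]. Speed limits (rad/s): [2.57, 2.57, 3.14, 3.14, 3.14, 3.14].

### API

Orientations are given as a unit quaternion [w, x, y, z].
In Python, from bench import manip gives the robot as it stands. The module is installed in compiled form; this text tells all that it offers.
- The arm moves only by the shell command python3 -m handwheel 'ROWS' [OPENING]. ROWS is rows parted by semicolons, their numbers by spaces, 1 to 8 of them, each of 4 numbers: dx, dy, dz in mm, then a turn about the tool's z in rad; each row is the pose to reach, as a shift and turn from the pose commanded when the command began, along the tool's axes at that moment; what a row does not reach only later rows make up. A row lasts 1/10 s, in which the tool goes at most 50 mm and 0.15 rad, less where a joint would pass 70% of its speed; a pose out of reach is approached as far as the arm can. OPENING is the finger opening in mm, set as the command begins (- or left out keeps the last). The fingers move at their own pace and stop on an object; the grip force is fixed at half the most. Time passes only in rows, so rows that do not move let the fingers close. It prints the time, the measured TCP pose, the force, the opening and the grip force at its end.
- manip.get_obs(): the state, without advancing time (a new reading comes with each control period).
- manip.get_image(name): name is "scene" or "top" or "wrist"; returns a dict with "img" (384x512x3 uint8, red, green, blue), "fx", "fy", "cx", "cy" (pixels), "distortion" ([k1, k2, p1, p2, k3] as OpenCV has them; the pictures are not rectified), "xyz" and "attitude" of the camera in the world; the wrist camera has in their place "mount" (4x4, takes a point from camera to tool coordinates, whose origin is the TCP and whose axes are the flange's). Camera axes: x right, y up, looking along -z (the intrinsics and any distortion apply to the point x, -y, -z); pixel columns grow to the right and rows downward; lengths in mm; the calibration is good to about 2 mm. A picture is of the moment at which its call begins: read the wrist's pose just before it. There is no depth.
- manip.close_job(): hands the job in; it is judged then, once.
The state is a dict: "time_s": time; "joint_positions": joint angles; "joint_vel": joint speeds; "joint_efforts": joint torques, N m; "tcp_pos": TCP position; "tool_rot": TCP orientation; "force": force on the tool from outside, world axes, zero at the start; "wrist_torque": the same for the moment, N m; "opening": finger opening in mm; "finger_force": force on a finger pad.
Only numpy, scipy, OpenCV 4.12 (cv2) and the standard library are available. Lean on these libraries where they do the work, as an engineer would, in place of code of your own. Each camera call takes 0.05 s, during which the arm holds its last target. There are 200 camera calls.

### The job

The wooden menu-card holder has just been glued together and must go in the small sprung clamp. Stand it upright on the clamp's bed between the jaws, slide it along until it presses gently but surely (some 3 to 10 N) against the end stop's set screw, let go of it there, then turn the knob clockwise until the gauge pointer stands at the set mark, without running well past it. Do not ram the holder into the stop or force it out of upright there, leave the set mark where it is, leave the other table things alone, and let go of everything at the end.

Things in the scene. Friction and masses are not known exactly. Their poses are not given: they have to be found in the camera images.
- holder: Wooden menu-card holder: block of two glued halves (one lighter), 110 mm long (its x), 32 mm thick (its y), 80 mm tall, with a 4 mm wide, 16 mm deep card slot along its top; about 0.22 kg. Stands loose on the table, upright, on the right. Origin: centre of its underside. Either end may go first; grip it across its thickness, near the top.
- clamp: Wood-based glue clamp, 150 x 300 mm, fixed. Origin on the table surface, z up; bed (top of the base) 12 mm up. Knob at its -y end, spring gauge at its +y end, end stop at +x. Jaws close along y, span x -42..+42 mm, tops 48 mm up. Sprung jaw face at y = +21 mm unloaded; screw jaw face starts anywhere from y = -26 to -21 mm. Gear housing 46 mm high, gauge deck 52 mm (y 57 to 157).
- bed_home (a point): Middle of the bed (clamp x = 0, y = 0, z = +12 mm), midway between the jaws. The holder's length goes along clamp x; once it touches the end stop's screw the centre of its underside is from 11 mm short of this point to 11 mm past it (clamp x). Tightening slides it 10 to 20 mm toward clamp +y, up to the sprung jaw and on; from there the spring yields, 1.5 N a mm.
- end_stop: Steel upright at the +x end of the bed, 12 mm thick, 44 mm wide, 36 mm tall; origin at the foot of its near face (clamp x = +70 mm), x as clamp x, away from the holder. From its middle, 22 mm above the bed, a 22 mm round rubber-faced set screw sticks out 4 to 26 mm toward the holder, differently each time and not measured: the holder's end must be felt to meet it.
- knob_grip (a point): On the upright axis of the round ribbed black knob (44 mm across, 34 mm tall), 15 mm below its top, 75 mm above the table. Clockwise from above tightens: the screw jaw moves about 8 mm a radian, so 1.8 to 3.1 rad in all, in several grasps on any diameter. The screw holds where it is let go. Takes about 0.2 N m idle, 0.3 under load.
- pointer_tip (a point): Tip of the thin dark gauge pointer over the deck, 58 mm from its pivot at clamp x = +38, y = +107 mm. Unloaded it leans 0.7 rad from clamp -x toward -y; it swings clockwise from above, 0.1 rad (5.8 mm at the tip) for each mm the sprung jaw yields, so about 0.8 rad a radian of knob once the holder bears on the sprung jaw.
- mark_line (a point): The set mark: small upright steel fin, 4 mm thick, 20 mm tall, on the gauge's rim 80 mm from the same pivot, preset 0.5 to 0.9 rad clockwise of the pointer's rest. The pointer stands at the mark when pivot, tip and fin are in line.
- mark: Carrier of the fin; origin at the gauge pivot, 52 mm above the table, x from the pivot to the fin, z up. The pointer tip's y in this frame is positive before the mark, zero at it, negative past it.
- tumbler: Bystander: clear tumbler glass, 81 mm wide, 92 mm tall. Origin: centre of its underside.
- ramekin: Bystander: white fluted ramekin, 68 mm wide, 41 mm tall. Origin: centre of its underside.
- tape_roll: Bystander: flat roll of tape, 96 mm wide, 25 mm tall. Origin: centre of its underside.
Mind the look-alikes: they are no part of the job. What is shaped like the holder but green or grey is not meant.

How it is judged:
By the outcome, as a careful person would: the job done as asked, in the order asked, and still so for the second after the job is handed in, with the robot touching nothing.
It also fails if it takes over 61 s, if anything falls off the work surface, if the arm or the gripper's body presses on something with over 40 N, if the wrist force passes 120 N, or if a joint passes its speed limit or range.

## Working session

There is one attempt and no reset: what is moved stays moved. The work goes in short steps, Python scripts to look and compute and a shell command to move; the robot and the scene stay as the last step left them, time stands still between calls to the robot, and variables do not carry over. Pictures are saved under pics/ and viewed, at most 10 in all, crops included, and the job is handed in when it is done.

```bash
mkdir -p pics; cat > h.py <<'E'
import numpy as np, cv2
from bench import manip
from scipy.spatial.transform import Rotation as R
def rot(q): return R.from_quat([q[1],q[2],q[3],q[0]]).as_matrix()
def cam(name):
    o=manip.get_obs(); d=manip.get_image(name)
    K=np.array([[d['fx'],0,d['cx']],[0,d['fy'],d['cy']],[0,0,1.]])
    if 'mount' in d:
        T=np.eye(4);T[:3,:3]=rot(o['tool_rot']);T[:3,3]=o['tcp_pos'];M=T@np.array(d['mount'])
        Rc,t=M[:3,:3],M[:3,3]
    else:
        a=np.array(d['attitude']);Rc=a if a.shape==(3,3) else rot(a);t=np.array(d['xyz'])
    return dict(img=d['img'],K=K,D=np.array(d['distortion'],float),R=Rc,t=t)
def ray(c,uv):
    p=cv2.undistortPoints(np.array(uv,float).reshape(-1,1,2),c['K'],c['D']).reshape(-1,2)
    v=np.c_[p[:,0],-p[:,1],-np.ones(len(p))]@c['R'].T
    return v
def onz(c,uv,z):
    v=ray(c,uv); return c['t']+v*((z-c['t'][2])/v[:,2])[:,None]
def proj(c,P):
    q=(np.atleast_2d(P)-c['t'])@c['R']; q=q*[1,-1,-1]
    return cv2.projectPoints(q,np.zeros(3),np.zeros(3),c['K'],c['D'])[0].reshape(-1,2)
def save(c,f,box=None,s=1):
    i=c['img'][:,:,::-1]
    if box: i=i[box[1]:box[3],box[0]:box[2]]
    cv2.imwrite('pics/'+f,cv2.resize(i,None,fx=s,fy=s,interpolation=cv2.INTER_CUBIC))
E
python3 - <<'E'
from h import *
import pickle
for n in ['top','scene']:
    c=cam(n);save(c,n+'0.png',s=1.5);pickle.dump(c,open(n+'.pkl','wb'));print(n,c['t'],c['R'].round(3).tolist(),c['K'][0,0],c['D'])
print(manip.get_obs())
E
```

```text
top [358.19423989 -94.65147242 941.40236596] [[-0.023, 0.977, -0.214], [-1.0, -0.022, 0.007], [0.002, 0.214, 0.977]] 368.3054699100766 [-0.04550795  0.          0.          0.          0.        ]
scene [-408.42365492 -592.1896071   760.51462811] [[0.452, 0.501, -0.738], [-0.892, 0.235, -0.386], [-0.02, 0.833, 0.553]] 492.0076399932974 [-0.12414661  0.          0.          0.          0.        ]
{'time_s': 0.1, 'joint_positions': array([ 1.09840023e+00,  3.13941587e-01,  4.51061311e-02,  1.30361116e+00,
       -1.21619086e-05,  1.43118566e+00]), 'joint_vel': array([-0.00132095, -0.00215101,  0.00178916, -0.00045782, -0.00165787,
       -0.00069083]), 'joint_efforts': array([ 2.13991014e-03, -4.81726134e+01,  2.99244028e+01,  1.27937755e-02,
       -1.68342913e-04,  2.63193243e-06]), 'tcp_pos': array([187.64906988, 543.03879713, 230.49431983]), 'tool_rot': array([-2.42776916e-04,  1.65625910e-01,  9.86188307e-01, -7.88646085e-04]), 'force': array([ 0.70638835,  0.59847826, -0.01130612]), 'wrist_torque': array([-0.05372561, -0.01776253, -0.00766676]), 'finger_force': 0.0, 'opening': 85.32611510097036}
```

View pics/top0.png

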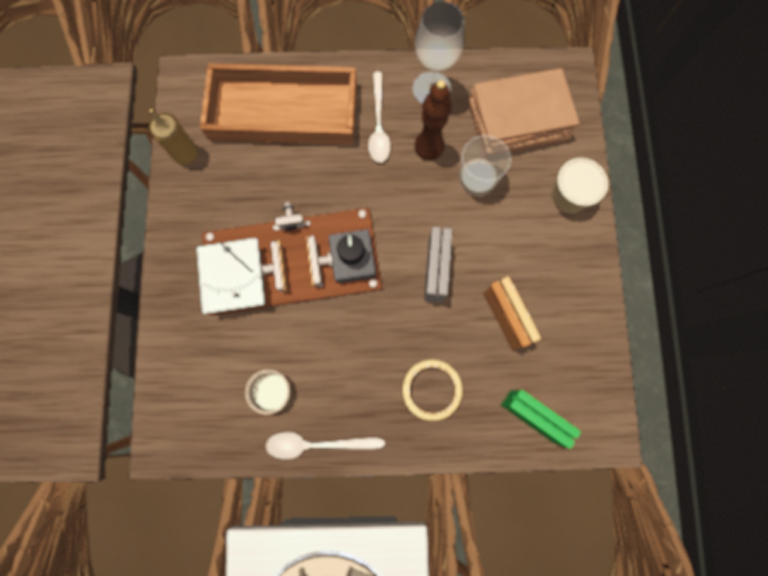

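View pics/scene0.png

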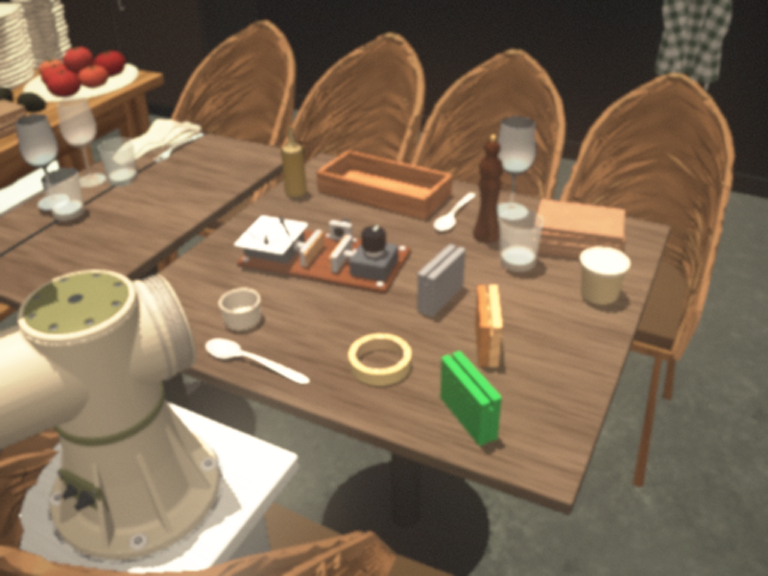

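Top view (1.5x pixels): the holder is at about (514,313), and the clamp is centred near (290,262). The end stop is at (289,220), the knob at (350,248) and the gauge deck at (230,275). The tape roll (432,390), ramekin (269,392) and tumbler (483,170) are well clear, and the grey and green blocks are decoys.

```bash
python3 - <<'E'
from h import *
import pickle
c=pickle.load(open('top.pkl','rb'));img=c['img']
hsv=cv2.cvtColor(img,cv2.COLOR_RGB2HSV)
def show(p): p=int(p[0]/1.5),int(p[1]/1.5); return hsv[p[1],p[0]]
for n,p in dict(hd=(505,315),hl=(520,305),base=(300,293),base2=(300,225),tbl=(400,300),deck=(220,290)).items(): print(n,show(p))
# rough: white screws on base at z=12
s=np.array([(209,237),(362,213),(373,284)])/1.5
P=onz(c,s,13);print(P.round(1))
y=P[1]-P[0];print(np.linalg.norm(y),np.linalg.norm(P[2]-P[1]),np.arctan2(y[1],y[0]))
print('knob',onz(c,[np.array([350,245])/1.5],90).round(1),'holder top',onz(c,[np.array([519,305])/1.5],80).round(1))
save(c,'topclamp.png',(120,130,270,220),5.3)
save(c,'tophold.png',(310,170,380,245),6)
E
```

```text
hd [ 13 162 131]
hl [ 20  95 248]
base [ 11 162 162]
base2 [ 12  57 103]
tbl [ 13 101 142]
deck [ 32  18 232]
[[633.8 203.   13. ]
 [671.4 -65.9  13. ]
 [543.3 -82.9  13. ]]
271.56590646578644 129.17685760155183 -1.4320177914744807
knob [[592.3 -48.4  90. ]] holder top [[ 490.8 -313.9   80. ]]
```

View pics/topclamp.png

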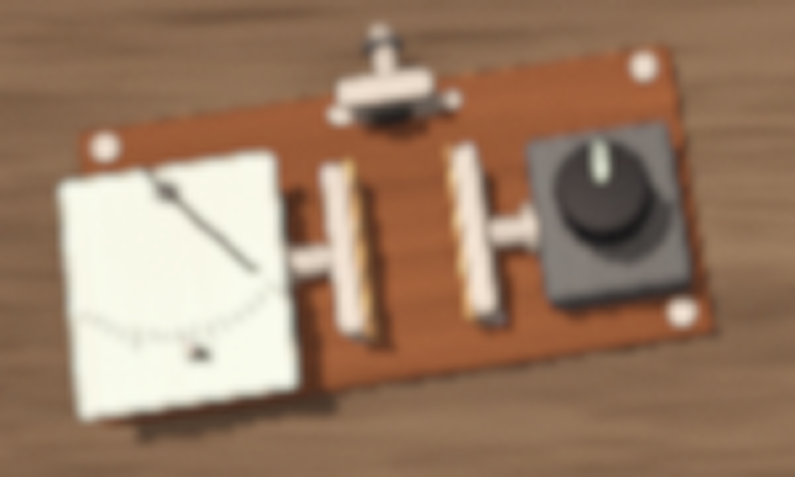

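Crop (5.3x, offset 120,130): pivot at (167,190), pointer tip at (255,270), mark fin at (198,353), jaws at x≈345 and 470, knob top at about (600,180).

```bash
python3 - <<'E'
from h import *
import pickle
c=pickle.load(open('top.pkl','rb'));img=c['img']
hsv=cv2.cvtColor(img,cv2.COLOR_RGB2HSV)
m=cv2.inRange(hsv,(14,70,190),(28,180,255));m[:, :310]=0;m[:,380:]=0;m[:170]=0;m[245:]=0
n,l,s,ce=cv2.connectedComponentsWithStats(m);k=1+np.argmax(s[1:,4]);print(s[k])
pts=np.argwhere(l==k)[:,::-1]
P=onz(c,pts,80)[:,:2].astype(np.float32);r=cv2.minAreaRect(P);print('light half',r)
h=cv2.inRange(hsv,(9,130,110),(20,255,255));h[:, :310]=0;h[:,380:]=0;h[:170]=0;h[245:]=0
n,l,s,ce=cv2.connectedComponentsWithStats(h|m);k=1+np.argmax(s[1:,4]);pts=np.argwhere(l==k)[:,::-1]
print(cv2.minAreaRect(onz(c,pts,80)[:,:2].astype(np.float32)))
f=lambda p:np.array(p)/5.3+[120,130]
S=onz(c,[f((105,147)),f((643,67)),f((683,312))],13)
print('screws',S.round(1)); 
y=(S[0]-S[1])[:2];print('yaw',np.arctan2(y[1],y[0])-np.pi/2); ctr=(S[0]+S[2])/2
yaw=np.arctan2(y[1],y[0])-np.pi/2;A=np.array([[np.cos(yaw),np.sin(yaw)],[-np.sin(yaw),np.cos(yaw)]])
for nm,p,z in [('pivot',(167,190),58),('tip',(255,270),58),('fin',(198,348),65),('knob',(601,180),90),('stop',(385,85),48)]:
    q=onz(c,[f(p)],z)[0,:2];print(nm,q.round(1),(A@(q-ctr[:2])).round(1))
print('ctr',ctr)
print(manip.get_image('wrist')['mount'])
E
```

```text
[328 184  32  46 565]
light half ((482.63665771484375, -307.8386535644531), (111.22662353515625, 32.357177734375), 23.983417510986328)
((478.1907653808594, -299.60809326171875), (114.0709228515625, 51.02411651611328), 23.96561050415039)
screws [[634.5 201.8  13. ]
 [669.6 -65.9  13. ]
 [544.5 -83.4  13. ]]
yaw 0.13037294693969037
pivot [599.4 157.1] [22.5 95.8]
tip [559.9 114.5] [-22.2  58.7]
fin [522.4 138.1] [-56.3  86.9]
knob [590.7 -48.5] [ -12.8 -106.9]
stop [651.8  56.9] [ 61.4 -10.3]
ctr [589.52892126  59.18971991  13.        ]
[[-3.82827878e-04  9.60079080e-01  2.79728463e-01  7.13084202e+01]
 [ 9.99998038e-01  9.11202160e-04 -1.75884499e-03  6.31305638e-01]
 [-1.94351946e-03  2.79727241e-01 -9.60077546e-01 -1.43059625e+02]
 [ 0.00000000e+00  0.00000000e+00  0.00000000e+00  1.00000000e+00]]
```

View pics/tophold.png

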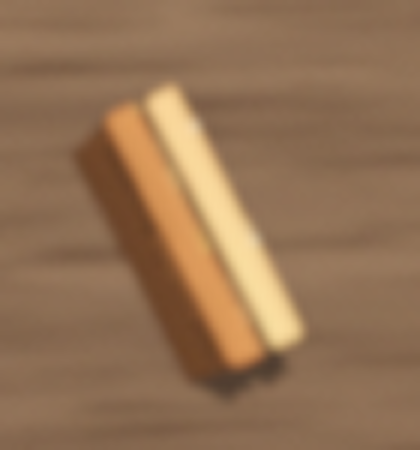

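```bash
cat > go.py <<'E'
# print tool-axis shift to reach world target x y z and tool-y angle
import sys; from h import *
o=manip.get_obs();Rt=rot(o['tool_rot']);t=np.array(sys.argv[1:4],float)
d=Rt.T@(t-o['tcp_pos']);a=np.arctan2(Rt[1,1],Rt[0,1])
print('t',o['time_s'],'pos',o['tcp_pos'].round(1),'ang',round(a,4),'SHIFT',d.round(1),'turn',round((a-float(sys.argv[4])+np.pi/2)%np.pi-np.pi/2,4),'tilt',Rt[:,2].round(4),'F',o['force'].round(2),'op',round(o['opening'],1))
E
python3 -m handwheel '-480 -345 -100 -0.46;-480 -345 -100 -0.46;-480 -345 -100 -0.46;-480 -345 -100 -0.46;-480 -345 -100 -0.46;-480 -345 -100 -0.46;-480 -345 -100 -0.46;-480 -345 -100 -0.46'
python3 go.py 530 60 330 1.70
```

```text
time_s: 0.95
tcp_pos: [410.3, 228.0, 296.6]
tool_rot: [0.0, -0.064, 0.998, 0.0]
force: [0.8, -0.1, -0.2]
opening: 85.9
finger_force: 0.0
t 0.95 pos [410.3 228.  296.6] ang 1.6982 SHIFT [ -97.4 -181.8  -33.4] turn -0.0018 tilt [ 2.e-04  2.e-04 -1.e+00] F [ 0.77 -0.07 -0.22] op 85.9
```

```bash
python3 -m handwheel '-97 -180 -33 0;-97 -180 -33 0;-97 -180 -33 0;-97 -180 -33 0;-97 -180 -33 0;-97 -180 -33 0;-97 -180 -33 0;-97 -180 -33 0'
python3 - <<'E'
from h import *
import pickle
c=cam('wrist');pickle.dump(c,open('w1.pkl','wb'));save(c,'w1.png',s=1.5);print(c['t'],c['K'],c['D'])
E
```

```text
time_s: 1.75
tcp_pos: [527.7, 64.8, 329.2]
tool_rot: [-0.0, -0.065, 0.998, 0.0]
force: [0.3, 0.3, 0.5]
opening: 85.5
finger_force: 0.0
[457.27880673  56.25908721 472.33789446] [[332.50580955   0.         254.13756254]
 [  0.         332.50580955 186.64091286]
 [  0.           0.           1.        ]] [-0.0679614  0.         0.         0.         0.       ]
```

View pics/w1.png

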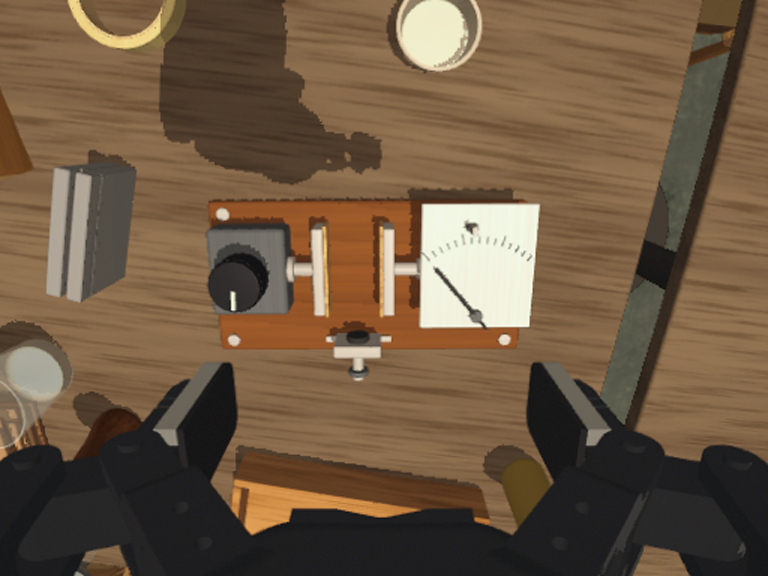

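Wrist view (1.5x): screws (222,214), (234,341) and (504,340); pivot (476,317), tip (437,269), fin base (471,230). The deck runs from (421,204) to (528,328). The jaw tops are at x≈317 and 388, the stop at (358,346) and the knob top at about (238,285).

```bash
python3 - <<'E'
from h import *
import pickle
c=pickle.load(open('w1.pkl','rb'))
f=lambda *p:np.array(p,float)/1.5
S=onz(c,f((222,214),(234,341),(504,340)),13)[:,:2]
D=onz(c,f((421,204),(540,204),(530,328),(419,328)),52)[:,:2]
print('screws',S.round(1),'deck',D.round(1),[np.linalg.norm(D[i]-D[i-1]).round(1) for i in range(4)])
y=S[2]-S[1];yaw=np.arctan2(y[1],y[0])-np.pi/2
d1=D[1]-D[0];d2=D[2]-D[3];print(yaw,[np.arctan2(d[1],d[0])-np.pi/2 for d in (d1,d2)])
A=np.array([[np.cos(yaw),np.sin(yaw)],[-np.sin(yaw),np.cos(yaw)]])
ctr=(S[0]+S[2])/2;print('ctr',ctr)
for nm,p,z in [('pivot',(476,317),56),('tip',(437,269),56),('fin',(471,230),56),('knob',(237,287),90),('stopL',(334,345),48),('stopR',(382,345),48),('stopback',(358,357),48),('jL0',(317,224),48),('jL1',(317,315),48),('jLface',(325,270),48),('jR0',(388,224),48),('jR1',(388,315),48),('jRface',(383,270),48),('baseTL',(208,201),12),('baseBR',(519,348),12)]:
    q=onz(c,[f(p)],z)[0,:2].ravel()[:2];print(nm,q.round(1),(A@(q-ctr)).round(1))
E
```

```text
screws [[545.5 -80.5]
 [672.  -63.5]
 [636.4 204.4]] deck [[508.4  97.7]
 [495.  198. ]
 [606.6 213.2]
 [619.3 112.7]] [np.float64(111.9), np.float64(101.2), np.float64(112.7), np.float64(101.3)]
0.13212688370309178 [np.float64(0.13258752007496533), np.float64(0.12507830816365928)]
ctr [590.9368175   61.93278907]
pivot [600.9 161.1] [23. 97.]
tip [561.6 119.5] [-21.5  60.9]
fin [524.1 142.7] [-55.6  88.8]
knob [588.4 -43. ] [ -16.3 -103.7]
stopL [647.4  38. ] [ 52.9 -31.2]
stopR [641.8  81.9] [53.  13.1]
stopback [656.6  61.3] [65.  -9.2]
jL0 [537.2  12. ] [-59.8 -42.4]
jL1 [620.1  19.7] [ 23.4 -45.7]
jLface [577.1  22.8] [-18.8 -36.9]
jR0 [529.5  72.5] [-59.5  18.6]
jR1 [611.9  83.5] [23.6 18.6]
jRface [570.6  73.6] [-18.6  14.2]
baseTL [535.2 -94.5] [ -75.9 -147.7]
baseBR [643.5 221.7] [ 73.1 151.4]
```

```bash
python3 go.py 482.6 -307.8 200 1.989
```

```text
t 1.8 pos [527.7  64.9 329.3] ang 1.7002 SHIFT [  92.8 -363.8  129.3] turn -0.2888 tilt [-4.e-04  3.e-04 -1.e+00] F [-0.16  1.09 -0.23] op 84.9
```

```bash
python3 -m handwheel '90 -360 110 -0.28;90 -360 110 -0.28;90 -360 110 -0.28;90 -360 110 -0.28;90 -360 110 -0.28;90 -360 110 -0.28;90 -360 110 -0.28;92 -363 130 -0.29'
python3 go.py 482.6 -307.8 200 1.989
python3 - <<'E'
from h import *
c=cam('wrist');save(c,'w2.png')
hsv=cv2.cvtColor(c['img'],cv2.COLOR_RGB2HSV)
P=np.array([[482.6,-307.8,80]]);print(proj(c,P))
u=proj(c,P)[0].astype(int)
cs,sn=np.cos(.4186),np.sin(.4186)
for s in(-10,10):
    v=proj(c,[[482.6-sn*s,-307.8+cs*s,80]])[0].astype(int);print(s,v,hsv[v[1],v[0]])
m=cv2.inRange(hsv,(8,80,150),(28,230,255))
n,l,s,ce=cv2.connectedComponentsWithStats(m)
for k in range(1,n):
    if s[k,4]>300:
        pts=np.argwhere(l==k)[:,::-1];print(s[k],cv2.minAreaRect(onz(c,pts,80)[:,:2].astype(np.float32)))
E
```

```text
time_s: 2.6
tcp_pos: [485.2, -304.3, 204.8]
tool_rot: [0.002, -0.208, 0.978, -0.002]
force: [1.1, -0.8, 0.5]
opening: 85.6
finger_force: 0.0
t 2.6 pos [ 485.2 -304.3  204.8] ang 1.9896 SHIFT [ 3.8 -2.1  4.8] turn 0.0006 tilt [ 0.0038 -0.003  -1.    ] F [ 1.13 -0.84  0.47] op 85.6
[[251.04974495 173.07043518]]
-10 [238 173] [ 24 100 255]
10 [263 173] [ 18 179 244]
[ 358    0  121   56 1783] ((322.16900634765625, -236.14254760742188), (19.58307456970215, 103.52633666992188), 0.9713758230209351)
[  65   16   83  100 4014] ((447.2005615234375, -439.02301025390625), (52.641075134277344, 69.86620330810547), 0.2670111656188965)
[   26    26   486   318 71710] ((506.2774658203125, -281.78057861328125), (274.2362060546875, 435.469482421875), 35.59777069091797)
[ 22 233  23  24 317] ((626.0557250976562, -464.6458740234375), (18.298391342163086, 19.356962203979492), 88.09770965576172)
[ 14 254  27  30 344] ((658.2606201171875, -463.1512145996094), (21.34956169128418, 35.017173767089844), 89.77520751953125)
[410 275  81  31 737] ((515.0162353515625, -87.68260192871094), (18.669382095336914, 89.81326293945312), 7.179207801818848)
[331 295  37  38 669] ((571.1920166015625, -158.94859313964844), (30.644861221313477, 37.64232635498047), 83.40365600585938)
[316 326  41  30 629] ((605.3226318359375, -162.46917724609375), (33.08610534667969, 27.905046463012695), 89.37744140625)
```

```bash
python3 - <<'E'
from h import *
c=cam('wrist');save(c,'w2.png')
hsv=cv2.cvtColor(c['img'],cv2.COLOR_RGB2HSV)
m=cv2.inRange(hsv,(14,75,215),(30,230,255));m=cv2.morphologyEx(m,cv2.MORPH_CLOSE,np.ones((9,9)))
m=cv2.morphologyEx(m,cv2.MORPH_OPEN,np.ones((5,5)))
n,l,s,ce=cv2.connectedComponentsWithStats(m);k=l[173,238];pts=np.argwhere(l==k)[:,::-1]
print(s[k],cv2.minAreaRect(onz(c,pts,80)[:,:2].astype(np.float32)))
E
python3 go.py 482.6 -307.8 52 1.989
```

```text
[ 237  152   38   90 3120] ((495.7421875, -300.46881103515625), (77.49694061279297, 30.43011474609375), 23.42551612854004)
t 2.7 pos [ 482.2 -304.8  199.3] ang 1.9845 SHIFT [  0.4  -3.5 147.3] turn -0.0045 tilt [-0.0043  0.0022 -1.    ] F [-0.44  0.16  0.18] op 85.3
```

View pics/w2.png

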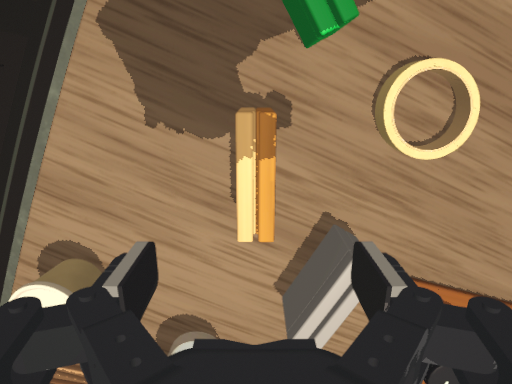

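The holder's top face spans (236,108) to (276,242), partly shaded, and agrees with the top-camera pose. The green and grey decoys are clear of the finger paths.

```bash
python3 -m handwheel '0 -3 40 0;0 -3 80 0;0 -3 115 0;0 -3 140 0;0 -3 150 0;0 -3 153 0;0 -3 153 0' 65
python3 go.py 482 -307.4 46 1.989
```

```text
time_s: 3.4
tcp_pos: [486.4, -305.0, 51.3]
tool_rot: [0.0, -0.208, 0.978, -0.0]
force: [0.3, -1.0, 0.6]
opening: 65.4
finger_force: 0.0
t 3.4 pos [ 486.4 -305.    51.3] ang 1.9891 SHIFT [ 5.  -0.4  5.3] turn 0.0001 tilt [ 1.e-03 -7.e-04 -1.e+00] F [ 0.32 -1.02  0.57] op 65.4
```

```bash
python3 -m handwheel '3 0 2 0;3 0 2 0;3 0 2 0'; python3 go.py 482 -307.4 46 1.989
python3 -m handwheel '0 0 0 0;0 0 0 0;0 0 0 0;0 0 0 0;0 0 0 0;0 0 0 0' 20;python3 go.py 482 -307.4 46 1.989
```

```text
time_s: 3.7
tcp_pos: [483.2, -307.0, 49.3]
tool_rot: [0.001, -0.207, 0.978, -0.001]
force: [1.2, -0.7, 1.0]
opening: 64.8
finger_force: 0.0
t 3.7 pos [ 483.2 -307.    49.3] ang 1.9877 SHIFT [1.2 0.1 3.2] turn -0.0013 tilt [ 1.2e-03 -9.0e-04 -1.0e+00] F [ 1.24 -0.67  0.98] op 64.8
time_s: 4.3
tcp_pos: [483.1, -306.9, 48.7]
tool_rot: [0.0, -0.207, 0.978, -0.0]
force: [-0.1, -0.8, 4.4]
opening: 31.1
finger_force: 60.1
t 4.3 pos [ 483.1 -306.9   48.7] ang 1.9879 SHIFT [ 1.2 -0.   2.7] turn -0.0011 tilt [ 7.e-04 -6.e-04 -1.e+00] F [-0.13 -0.81  4.39] op 31.1
```

```bash
python3 -m handwheel '0 0 -30 0;0 0 -70 0;0 0 -120 0;0 0 -125 0'; python3 go.py 546 44 175 1.7028
```

```text
time_s: 4.7
tcp_pos: [485.2, -308.4, 179.2]
tool_rot: [0.003, -0.207, 0.978, -0.003]
force: [0.4, -0.2, -1.4]
opening: 31.2
finger_force: 60.1
t 4.7 pos [ 485.2 -308.4  179.2] ang 1.9881 SHIFT [-198.4  297.5    2.6] turn 0.2853 tilt [ 0.0069 -0.0056 -1.    ] F [ 0.44 -0.16 -1.45] op 31.2
```

```bash
python3 -m handwheel '-26 39 0 0.04;-53 79 0 0.08;-80 119 0 0.12;-106 159 0 0.16;-133 199 0 0.2;-160 239 0 0.24;-186 279 0 0.28;-198 297 0 0.285'; python3 go.py 546 44 175 1.7028
python3 -m handwheel '0 0 0 0;0 0 0 0;0 0 0 0';  python3 go.py 546 44 175 1.7028
python3 - <<'E'
from h import *
import pickle
c=cam('wrist');pickle.dump(c,open('w3.pkl','wb'));save(c,'w3.png',s=1.5)
E
```

```text
time_s: 5.5
tcp_pos: [542.6, 49.1, 172.0]
tool_rot: [-0.001, -0.067, 0.998, 0.001]
force: [-0.1, -1.8, -2.1]
opening: 31.0
finger_force: 60.5
t 5.5 pos [542.6  49.1 172. ] ang 1.7057 SHIFT [-2.7 -5.5 -3. ] turn 0.0029 tilt [-0.0022  0.0014 -1.    ] F [-0.12 -1.75 -2.07] op 31.0
time_s: 5.8
tcp_pos: [542.9, 44.4, 172.6]
tool_rot: [-0.001, -0.066, 0.998, 0.0]
force: [-0.3, -0.6, -1.4]
opening: 31.2
finger_force: 60.5
t 5.8 pos [542.9  44.4 172.6] ang 1.7021 SHIFT [-3.  -0.8 -2.4] turn -0.0007 tilt [-1.4e-03 -1.0e-04 -1.0e+00] F [-0.28 -0.6  -1.36] op 31.2
```

View pics/w3.png

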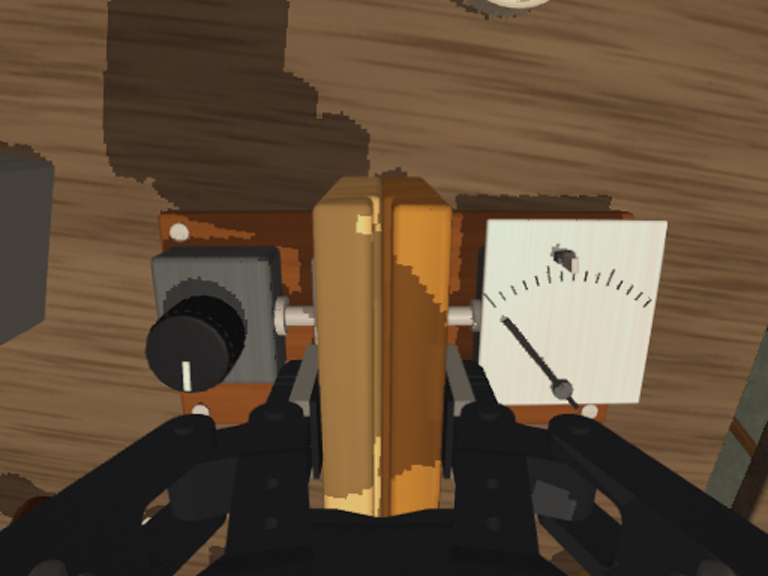

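Closer wrist view (1.5x): deck corners (487,219), (667,221), (639,404), (479,403); pivot (562,389), knob top about (189,344). The holder sits straight in the grip.

```bash
python3 - <<'E'
from h import *
import pickle
c=pickle.load(open('w3.pkl','rb'))
f=lambda *p:np.array(p,float)/1.5
D=onz(c,f((487,219),(667,221),(640,404),(479,403)),52)[:,:2]
yaw=.132;A=np.array([[np.cos(yaw),np.sin(yaw)],[-np.sin(yaw),np.cos(yaw)]]);o=np.array([575.6,49.])
d=D[1]-D[0];print(np.arctan2(d[1],d[0])-np.pi/2);print((A@(D-o).T).T.round(1))
for nm,p,z in [('pivot',(562,389),56),('tip',(504,319),56),('knob',(190,342),90)]:
    q=onz(c,[f(p)],z)[0,:2].ravel()[:2];print(nm,q.round(1),(A@(q-o)).round(1))
S=onz(c,f((179,232),(200,411),(590,411)),13)[:,:2];print((A@(S-o).T).T.round(1))
E
```

```text
0.12640640375297996
[[-60.9  57.4]
 [-60.3 157. ]
 [ 52.  158.7]
 [ 49.7  59.3]]
pivot [599.9 160.2] [ 38.7 107. ]
tip [561.1 117. ] [-5.4 69.4]
knob [581.7 -44.8] [ -6.3 -93.8]
[[ -47.  -124.8]
 [  78.8 -125. ]
 [  79.8  146.6]]
```

```bash
python3 -m handwheel '-3 -1 20 0;-3 -1 45 0;-3 -1 70 0;-3 -1 85 0;-3 -1 95 0;-3 -1 100 0;-3 -1 102 0;-3 -1 102 0'; python3 go.py 546 44 61 1.7028
```

```text
time_s: 6.65
tcp_pos: [547.0, 44.3, 71.8]
tool_rot: [0.0, -0.066, 0.998, -0.0]
force: [-0.3, 0.3, -1.7]
opening: 31.4
finger_force: 60.5
t 6.65 pos [547.   44.3  71.8] ang 1.7025 SHIFT [ 1.1 -0.2 10.8] turn -0.0003 tilt [ 9.e-04  0.e+00 -1.e+00] F [-0.35  0.33 -1.74] op 31.4
```

```bash
python3 -m handwheel '0 0 4 0;0 0 7 0;0 0 8.5 0;0 0 8.5 0;0 0 8.5 0'; python3 -m handwheel '0 0 1 0;0 0 1 0;0 0 1 0';python3 -m handwheel '0 0 1 0;0 0 1 0;0 0 1 0'
```

```text
time_s: 7.15
tcp_pos: [546.6, 44.7, 62.9]
tool_rot: [0.0, -0.066, 0.998, 0.0]
force: [-0.4, 0.6, -0.9]
opening: 31.1
finger_force: 60.5
time_s: 7.45
tcp_pos: [546.5, 44.7, 61.8]
tool_rot: [0.0, -0.066, 0.998, 0.0]
force: [0.5, 0.1, -1.4]
opening: 31.3
finger_force: 60.5
time_s: 7.75
tcp_pos: [546.6, 44.7, 60.8]
tool_rot: [0.0, -0.066, 0.998, 0.0]
force: [-0.5, -0.7, -0.7]
opening: 31.5
finger_force: 60.5
```

```bash
python3 -m handwheel '0 0 0.5 0;0 0 0.5 0;0 0 0.5 0';python3 -m handwheel '0 0 0.5 0;0 0 0.5 0;0 0 0.5 0'
```

```text
time_s: 8.05
tcp_pos: [546.6, 44.6, 60.7]
tool_rot: [0.0, -0.066, 0.998, 0.0]
force: [-1.7, -0.3, 3.1]
opening: 30.7
finger_force: 60.9
time_s: 8.35
tcp_pos: [546.6, 44.6, 60.7]
tool_rot: [0.0, -0.066, 0.998, -0.0]
force: [-3.1, 0.1, 7.7]
opening: 31.4
finger_force: 61.7
```

```bash
cat > guard.py <<'E'
# exit 1 when the push along clamp -x on the tool exceeds argv[1]
import sys; from h import *
F=manip.get_obs()['force'];f=-(F[0]*.991+F[1]*.131);print('push',f.round(2)); sys.exit(f>float(sys.argv[1]))
E
python3 -m handwheel '0 0 -0.8 0;0 0 -0.8 0;0 0 -0.8 0'; python3 -m handwheel '-2 0 0 0;-4 0 0 0;-6 0 0 0;-8 0 0 0;-10 0 0 0;-12 0 0 0;-14 0 0 0;-15 0 0 0'; python3 -m handwheel '0 0 0 0;0 0 0 0'; python3 guard.py 3; python3 go.py 563 46.7 60.7 1.7028
```

```text
time_s: 8.65
tcp_pos: [546.8, 44.7, 60.7]
tool_rot: [0.0, -0.066, 0.998, 0.0]
force: [-0.7, -0.9, 1.6]
opening: 31.3
finger_force: 61.0
time_s: 9.45
tcp_pos: [561.6, 46.7, 60.7]
tool_rot: [-0.0, -0.066, 0.998, 0.0]
force: [-4.5, -2.0, 6.3]
opening: 30.8
finger_force: 61.3
time_s: 9.65
tcp_pos: [561.7, 46.6, 60.7]
tool_rot: [0.0, -0.066, 0.998, 0.0]
force: [-3.0, -1.0, 4.7]
opening: 31.4
finger_force: 61.3
push 3.15
t 9.65 pos [561.7  46.6  60.7] ang 1.703 SHIFT [-1.3 -0.1  0. ] turn 0.0002 tilt [ 4.e-04  1.e-04 -1.e+00] F [-3.04 -1.04  4.7 ] op 31.4True
```

```bash
python3 -m handwheel '0 0 -0.4 0;0 0 -0.4 0' && python3 guard.py 3.5 && python3 -m handwheel '-0.5 0 0 0;-1 0 0 0;-1 0 0 0' && python3 guard.py 3.5 && python3 -m handwheel '-0.5 0 0 0;-1 0 0 0;-1 0 0 0' && python3 guard.py 3.5 && python3 -m handwheel '-0.5 0 0 0;-1 0 0 0;-1 0 0 0' && python3 guard.py 3.5 && python3 -m handwheel '-0.5 0 0 0;-1 0 0 0;-1 0 0 0' && python3 guard.py 3.5
```

```text
time_s: 9.85
tcp_pos: [561.8, 46.7, 60.7]
tool_rot: [0.0, -0.066, 0.998, 0.0]
force: [0.4, 0.7, -0.2]
opening: 31.2
finger_force: 60.6
push -0.49False
```

```bash
sed -i 's/sys.exit(f>float(sys.argv\[1\]))/sys.exit(int(f>float(sys.argv[1])))/' guard.py
M="python3 -m handwheel"; python3 guard.py 3 && python3 -m handwheel '-0.5 0 0 0;-1 0 0 0;-1 0 0 0' && python3 guard.py 3 && python3 -m handwheel '-0.5 0 0 0;-1 0 0 0;-1 0 0 0' && python3 guard.py 3 && python3 -m handwheel '-0.5 0 0 0;-1 0 0 0;-1 0 0 0' && python3 guard.py 3 && python3 -m handwheel '-0.5 0 0 0;-1 0 0 0;-1 0 0 0' && python3 guard.py 3
```

```text
push -0.49
time_s: 10.15
tcp_pos: [562.6, 46.8, 60.8]
tool_rot: [0.0, -0.066, 0.998, 0.0]
force: [0.6, -0.2, -1.6]
opening: 31.3
finger_force: 60.4
push -0.55
time_s: 10.45
tcp_pos: [563.5, 46.9, 61.0]
tool_rot: [0.0, -0.066, 0.998, 0.0]
force: [0.3, -0.3, -1.5]
opening: 31.3
finger_force: 60.4
push -0.3
time_s: 10.75
tcp_pos: [564.5, 47.0, 61.1]
tool_rot: [0.0, -0.066, 0.998, 0.0]
force: [0.1, -0.5, -0.8]
opening: 30.9
finger_force: 60.4
push 0.02
time_s: 11.05
tcp_pos: [565.5, 47.2, 61.1]
tool_rot: [0.0, -0.066, 0.998, 0.0]
force: [0.1, 1.5, -1.9]
opening: 31.4
finger_force: 60.4
push -0.29
```

```bash
python3 -m handwheel '-0.5 0 0 0;-1 0 0 0;-1 0 0 0' && python3 guard.py 2.5 && python3 -m handwheel '-0.5 0 0 0;-1 0 0 0;-1 0 0 0' && python3 guard.py 2.5 && python3 -m handwheel '-0.5 0 0 0;-1 0 0 0;-1 0 0 0' && python3 guard.py 2.5 && python3 -m handwheel '-0.5 0 0 0;-1 0 0 0;-1 0 0 0' && python3 guard.py 2.5 && python3 -m handwheel '-0.5 0 0 0;-1 0 0 0;-1 0 0 0' && python3 guard.py 2.5 && python3 -m handwheel '-0.5 0 0 0;-1 0 0 0;-1 0 0 0' && python3 guard.py 2.5 && python3 -m handwheel '-0.5 0 0 0;-1 0 0 0;-1 0 0 0' && python3 guard.py 2.5 && python3 -m handwheel '-0.5 0 0 0;-1 0 0 0;-1 0 0 0' && python3 guard.py 2.5
```

```text
time_s: 11.35
tcp_pos: [566.5, 47.3, 61.1]
tool_rot: [0.0, -0.066, 0.998, 0.0]
force: [-0.7, -0.5, -2.0]
opening: 31.2
finger_force: 60.4
push 0.72
time_s: 11.65
tcp_pos: [567.5, 47.4, 61.0]
tool_rot: [0.0, -0.066, 0.998, 0.0]
force: [-0.9, 0.2, -2.6]
opening: 30.8
finger_force: 60.4
push 0.85
time_s: 11.95
tcp_pos: [568.5, 47.6, 61.1]
tool_rot: [0.0, -0.066, 0.998, 0.0]
force: [0.0, -0.5, -2.1]
opening: 31.3
finger_force: 60.4
push 0.05
time_s: 12.25
tcp_pos: [569.5, 47.7, 61.1]
tool_rot: [0.0, -0.066, 0.998, 0.0]
force: [-0.3, -0.3, -1.8]
opening: 31.3
finger_force: 60.4
push 0.35
time_s: 12.55
tcp_pos: [570.5, 47.8, 61.1]
tool_rot: [0.0, -0.066, 0.998, 0.0]
force: [-0.9, 0.3, -1.3]
opening: 31.1
finger_force: 60.4
push 0.82
time_s: 12.85
tcp_pos: [571.5, 47.9, 61.0]
tool_rot: [0.0, -0.066, 0.998, 0.0]
force: [-0.0, -0.0, -3.0]
opening: 31.2
finger_force: 60.4
push 0.03
time_s: 13.15
tcp_pos: [572.5, 48.1, 61.1]
tool_rot: [0.0, -0.066, 0.998, 0.0]
force: [0.1, -0.6, -1.4]
opening: 31.5
finger_force: 60.4
push 0.02
time_s: 13.45
tcp_pos: [573.4, 48.2, 61.1]
tool_rot: [0.0, -0.066, 0.998, 0.0]
force: [-1.1, 0.5, -1.8]
opening: 31.2
finger_force: 60.4
push 0.99
```

```bash
python3 -m handwheel '-0.5 0 0 0;-1 0 0 0;-1 0 0 0' && python3 guard.py 2.5 && python3 -m handwheel '-0.5 0 0 0;-1 0 0 0;-1 0 0 0' && python3 guard.py 2.5 && python3 -m handwheel '-0.5 0 0 0;-1 0 0 0;-1 0 0 0' && python3 guard.py 2.5 && python3 -m handwheel '-0.5 0 0 0;-1 0 0 0;-1 0 0 0' && python3 guard.py 2.5 && python3 -m handwheel '-0.5 0 0 0;-1 0 0 0;-1 0 0 0' && python3 guard.py 2.5 && python3 -m handwheel '-0.5 0 0 0;-1 0 0 0;-1 0 0 0' && python3 guard.py 2.5 && python3 -m handwheel '-0.5 0 0 0;-1 0 0 0;-1 0 0 0' && python3 guard.py 2.5 && python3 -m handwheel '-0.5 0 0 0;-1 0 0 0;-1 0 0 0' && python3 guard.py 2.5
```

```text
time_s: 13.75
tcp_pos: [574.4, 48.3, 61.0]
tool_rot: [0.0, -0.066, 0.998, 0.0]
force: [-0.3, 0.0, -1.5]
opening: 31.0
finger_force: 60.4
push 0.3
time_s: 14.05
tcp_pos: [575.4, 48.5, 61.1]
tool_rot: [0.0, -0.066, 0.998, 0.0]
force: [-0.2, 0.4, -1.6]
opening: 31.4
finger_force: 60.4
push 0.15
time_s: 14.35
tcp_pos: [576.4, 48.6, 61.1]
tool_rot: [0.0, -0.066, 0.998, 0.0]
force: [0.1, -0.8, -2.9]
opening: 31.1
finger_force: 60.4
push 0.05
time_s: 14.65
tcp_pos: [577.4, 48.7, 61.1]
tool_rot: [0.0, -0.066, 0.998, 0.0]
force: [0.8, -0.4, -1.6]
opening: 31.3
finger_force: 60.4
push -0.72
time_s: 14.95
tcp_pos: [578.4, 48.9, 61.1]
tool_rot: [0.0, -0.066, 0.998, 0.0]
force: [0.5, 0.4, -1.7]
opening: 31.2
finger_force: 60.4
push -0.59
time_s: 15.25
tcp_pos: [579.4, 49.0, 61.1]
tool_rot: [0.0, -0.066, 0.998, 0.0]
force: [-0.6, 0.1, -2.0]
opening: 31.0
finger_force: 60.4
push 0.55
time_s: 15.55
tcp_pos: [580.4, 49.1, 61.1]
tool_rot: [0.0, -0.066, 0.998, 0.0]
force: [0.2, 0.5, -2.0]
opening: 31.5
finger_force: 60.4
push -0.23
time_s: 15.85
tcp_pos: [581.3, 49.3, 61.0]
tool_rot: [0.0, -0.066, 0.998, 0.0]
force: [0.4, 0.0, -1.8]
opening: 31.0
finger_force: 60.4
push -0.39
```

```bash
python3 -m handwheel '-0.5 0 0 0;-1 0 0 0;-1 0 0 0' && python3 guard.py 2.5 && python3 -m handwheel '-0.5 0 0 0;-1 0 0 0;-1 0 0 0' && python3 guard.py 2.5 && python3 -m handwheel '-0.5 0 0 0;-1 0 0 0;-1 0 0 0' && python3 guard.py 2.5 && python3 -m handwheel '-0.5 0 0 0;-1 0 0 0;-1 0 0 0' && python3 guard.py 2.5 && python3 -m handwheel '-0.5 0 0 0;-1 0 0 0;-1 0 0 0' && python3 guard.py 2.5 && python3 -m handwheel '-0.5 0 0 0;-1 0 0 0;-1 0 0 0' && python3 guard.py 2.5 && python3 -m handwheel '-0.5 0 0 0;-1 0 0 0;-1 0 0 0' && python3 guard.py 2.5 
```

```text
time_s: 16.15
tcp_pos: [582.4, 49.4, 61.1]
tool_rot: [0.0, -0.066, 0.998, 0.0]
force: [1.3, 0.5, -2.7]
opening: 31.3
finger_force: 60.4
push -1.41
time_s: 16.45
tcp_pos: [583.4, 49.5, 61.0]
tool_rot: [0.0, -0.066, 0.998, 0.0]
force: [0.4, -0.6, -2.2]
opening: 31.2
finger_force: 60.4
push -0.35
time_s: 16.75
tcp_pos: [584.3, 49.7, 61.1]
tool_rot: [0.0, -0.066, 0.998, 0.0]
force: [1.0, -0.0, -1.5]
opening: 31.2
finger_force: 60.4
push -0.95
time_s: 17.05
tcp_pos: [585.3, 49.8, 61.0]
tool_rot: [0.0, -0.066, 0.998, 0.0]
force: [-0.0, 0.3, -1.7]
opening: 31.2
finger_force: 60.4
push 0.01
time_s: 17.35
tcp_pos: [585.7, 49.9, 60.9]
tool_rot: [-0.001, -0.066, 0.998, 0.0]
force: [-1.3, 0.3, -0.6]
opening: 31.4
finger_force: 60.5
push 1.3
time_s: 17.65
tcp_pos: [585.8, 49.9, 60.9]
tool_rot: [-0.001, -0.066, 0.998, -0.0]
force: [-4.8, -1.9, 2.2]
opening: 31.3
finger_force: 60.8
push 4.95
```

```bash
python3 -m handwheel '0 0 0.3 0;0 0 0.3 0;0 0 0.3 0;0 0 0.3 0'; python3 guard.py 2.5;python3 go.py 586 50 60.7 1.7028; python3 -m handwheel '0 0 0 0'; python3 guard.py 2.5
```

```text
time_s: 18.05
tcp_pos: [585.8, 49.9, 60.8]
tool_rot: [-0.001, -0.066, 0.998, -0.0]
force: [-6.3, -0.8, 3.6]
opening: 31.3
finger_force: 61.1
push 6.3
t 18.05 pos [585.8  49.9  60.8] ang 1.7029 SHIFT [-0.2  0.1  0.1] turn 0.0001 tilt [-2.4e-03 -3.0e-04 -1.0e+00] F [-6.25 -0.8   3.63] op 31.3
time_s: 18.15
tcp_pos: [585.8, 49.9, 60.9]
tool_rot: [-0.001, -0.066, 0.998, -0.0]
force: [-6.3, -1.0, 3.5]
opening: 31.1
finger_force: 61.1
push 6.4
```

```bash
python3 -m handwheel '0 0 0 0;0 0 0 0;0 0 0 0;0 0 0 0' 55; python3 -m handwheel '0 0 -15 0;0 0 -40 0;0 0 -80 0;0 0 -110 0;0 0 -110 0'; python3 go.py 560 -45 170 1.7028
```

```text
time_s: 18.55
tcp_pos: [587.8, 50.1, 61.0]
tool_rot: [0.001, -0.066, 0.998, 0.0]
force: [-0.0, 0.7, 0.4]
opening: 55.3
finger_force: 0.0
time_s: 19.05
tcp_pos: [590.4, 50.0, 176.0]
tool_rot: [0.005, -0.066, 0.998, -0.0]
force: [1.0, 0.5, -0.3]
opening: 55.2
finger_force: 0.0
t 19.05 pos [590.4  50.  176. ] ang 1.7031 SHIFT [ 42.8 -90.1   5.7] turn 0.0003 tilt [ 9.3e-03 -3.0e-04 -1.0e+00] F [ 0.98  0.47 -0.3 ] op 55.2
```

```bash
python3 go.py 587 -45 172 1.7028; python3 -m handwheel '2 -20 5 -0.15;5 -45 5 -0.3;8 -70 5 -0.45;12 -94 5 -0.6;16 -94 5 -0.75;16 -94 5 -0.9;16 -94 5 -1.05;16 -94 5 -1.2'; python3 -m handwheel '0 0 0 0;0 0 0 0' 75
python3 go.py 587 -45 172 2.9028
python3 - <<'E'
from h import *
import pickle
c=cam('wrist');pickle.dump(c,open('w4.pkl','wb'));save(c,'w4.png')
print(proj(c,[[587,-45,90]]),manip.get_obs()['joint_positions'])
c=cam('top');pickle.dump(c,open('t4.pkl','wb'));i=c['img'][110:240,110:270]
w=cv2.imread('pics/w4.png');i=cv2.resize(i[:,:,::-1],None,fx=2.4,fy=2.4);cv2.imwrite('pics/v4.png',np.vstack([w,np.pad(i[:216],((0,0),(0,512-i.shape[1]),(0,0)))]))
E
```

```text
t 19.05 pos [590.4  50.  176. ] ang 1.7031 SHIFT [ 16.  -93.7   4. ] turn 0.0003 tilt [ 9.3e-03 -3.0e-04 -1.0e+00] F [ 0.98  0.47 -0.3 ] op 55.2
time_s: 19.85
tcp_pos: [583.5, -45.4, 164.8]
tool_rot: [-0.0, -0.62, 0.784, 0.0]
force: [0.2, 0.5, -0.6]
opening: 55.0
finger_force: 0.0
time_s: 20.05
tcp_pos: [583.6, -45.2, 165.1]
tool_rot: [-0.0, -0.617, 0.787, 0.0]
force: [-0.0, -0.6, -0.5]
opening: 75.0
finger_force: 0.0
t 20.05 pos [583.6 -45.2 165.1] ang 2.8994 SHIFT [-1.  -3.3 -6.9] turn -0.0034 tilt [-6.e-04  2.e-04 -1.e+00] F [-0.05 -0.65 -0.5 ] op 75.0
[[249.15723994 196.93279035]] [-2.14409475e-01  3.59574365e-01 -5.12489000e-02  1.16050007e+00
  1.32106974e-04 -1.54358363e+00]
```

View pics/v4.png

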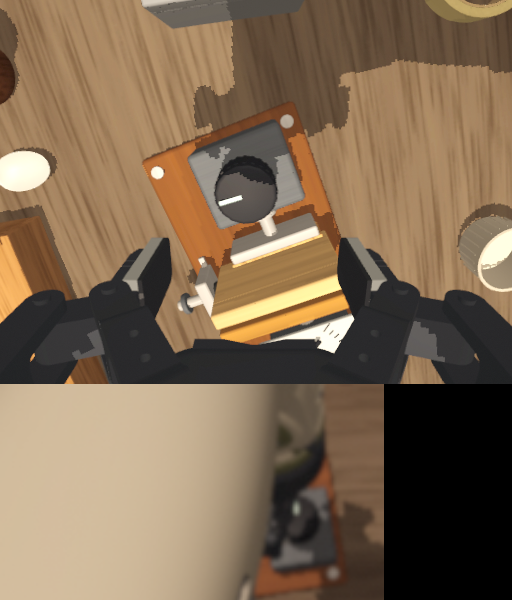

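Wrist view: the knob's top is centred near (247,194), within 3 px of the prediction, and the holder stands straight between the jaws. The arm blocks the gauge in the top view, so I'll check the scene camera.

```bash
python3 - <<'E'
from h import *
import pickle
c=pickle.load(open('w4.pkl','rb'));print(onz(c,[(247,193.5)],90))
c=cam('scene');pickle.dump(c,open('s4.pkl','wb'));
o=np.array([575.6,49]);cy,s=np.cos(.132),np.sin(.132);Q=np.array([[cy,-s],[s,cy]])
print(proj(c,np.r_[Q@[38,107]+o,56]).round(1))
save(c,'s4.png',(130,110,290,230),4)
E
python3 go.py 588 -46 54 2.9028
```

```text
[[587.83391798 -47.76720313  90.        ]]
[[186.5 146.9]]
t 20.2 pos [583.7 -45.2 165.5] ang 2.9012 SHIFT [ -0.2  -4.4 111.5] turn -0.0016 tilt [-2.e-04  2.e-04 -1.e+00] F [ 0.27 -0.56  0.08] op 75.0
```

View pics/s4.png

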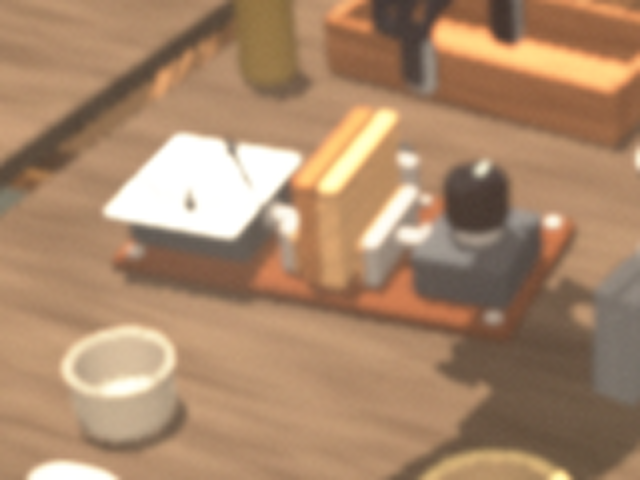

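Scene crop (4x, offset 130,110): pivot at (231,147), tip (252,187), fin (190,200). The gauge is visible with the gripper at the knob. From the wrist view, the mark is about 0.59 rad clockwise of rest.

```bash
python3 -m handwheel '0.5 -4.5 30 0;0.5 -4.5 65 0;0.5 -4.5 90 0;0.5 -4.5 98 0;0.5 -4.5 100 0;0.5 -4.5 100 0;0.5 -4.5 100 0'; python3 go.py 588 -46.8 56 2.9028
```

```text
time_s: 20.9
tcp_pos: [589.3, -47.0, 67.4]
tool_rot: [0.001, -0.618, 0.786, -0.001]
force: [0.7, 0.5, -0.3]
opening: 75.4
finger_force: 0.0
t 20.9 pos [589.3 -47.   67.4] ang 2.9028 SHIFT [ 0.1  1.3 11.4] turn 0.0 tilt [ 2.8e-03 -5.0e-04 -1.0e+00] F [ 0.66  0.53 -0.27] op 75.4
```

```bash
python3 -m handwheel '0 1 6 0;0 1 10 0;0 1 10 0;0 1 10 0'; python3 -m handwheel '0 0 0 0;0 0 0 0;0 0 0 0;0 0 0 0;0 0 0 0' 30;  python3 go.py 588 -46.8 56 2.9028
```

```text
time_s: 21.3
tcp_pos: [586.9, -46.5, 55.7]
tool_rot: [-0.0, -0.618, 0.786, 0.0]
force: [-0.1, 0.7, 1.3]
opening: 74.9
finger_force: 0.0
time_s: 21.8
tcp_pos: [589.3, -47.1, 56.9]
tool_rot: [0.002, -0.618, 0.786, -0.002]
force: [5.5, -1.5, 2.6]
opening: 42.7
finger_force: 60.8
t 21.8 pos [589.3 -47.1  56.9] ang 2.9029 SHIFT [0.  1.4 0.9] turn 0.0001 tilt [ 4.6e-03 -8.0e-04 -1.0e+00] F [ 5.49 -1.52  2.58] op 42.7
```

```bash
cat > gauge.py <<'E'
from h import *
import sys,pickle
c=cam('scene');pickle.dump(c,open('g.pkl','wb'))
o=np.array([575.6,49]);cy,s=np.cos(.132),np.sin(.132);Q=np.array([[cy,-s],[s,cy]])
# rectify the deck at pointer height: 1 px = 0.5 mm, clamp x -65..60 (rows), y 57..157 (cols)
X,Y=np.meshgrid(np.arange(-65,60,.5),np.arange(50,160,.5),indexing='ij')
W=np.c_[(Q@np.c_[X.ravel(),Y.ravel()].T).T+o,np.full(X.size,57.)]
uv=proj(c,W).astype(np.float32).reshape(*X.shape,2)
g=cv2.remap(cv2.cvtColor(c['img'],cv2.COLOR_RGB2GRAY),uv[...,0],uv[...,1],cv2.INTER_CUBIC)
# darkness along radial lines 25..52 mm from the pivot, angle a clockwise from rest
a=np.arange(-.3,1.3,.01);r=np.arange(20,54,1)
th=np.pi+.7-a
px=38+np.outer(np.cos(th),r);py=107+np.outer(np.sin(th),r)
v=cv2.remap(g,((py-50)*2).astype(np.float32),((px+65)*2).astype(np.float32),cv2.INTER_LINEAR).mean(1)
k=v.argmin();w=np.clip(np.median(v)-v,0,None)*(abs(a-a[k])<.12);print('pointer',(w*a).sum()/w.sum(),'dark',v[k],np.median(v),'t',manip.get_obs()['time_s'])
save(c,sys.argv[1],(130,110,290,230),4)
E
python3 gauge.py g0.png
python3 -m handwheel '0 -1.5 0 0.13;0 -2.5 0 0.26;0 -2.5 0 0.39;0 -2.5 0 0.52;0 -2.5 0 0.65;0 -2.5 0 0.78;0 -2.5 0 0.91;0 -2.5 0 1.04'; python3 go.py 588 -46.8 56 1.8628; python3 gauge.py g1.png
```

```text
pointer -0.05188561613334158 dark 222.05882352941177 255.0 t 21.85
time_s: 22.65
tcp_pos: [590.0, -47.7, 56.9]
tool_rot: [0.001, -0.143, 0.99, -0.001]
force: [0.2, -2.3, 6.1]
opening: 42.7
finger_force: 61.1
t 22.65 pos [590.  -47.7  56.9] ang 1.8578 SHIFT [1.7 1.5 0.8] turn -0.005 tilt [ 0.0015 -0.0012 -1.    ] F [ 0.25 -2.32  6.05] op 42.7
pointer -0.048728697599203646 dark 220.7058823529412 255.0 t 22.7
```

```bash
python3 -m handwheel '0 0 0 0.12;0 0 0 0.24;0 0 0 0.36;0 0 0 0.48;0 0 0 0.48'; python3 gauge.py g2.png;  python3 go.py 588 -46.8 56 1.38
```

```text
time_s: 23.2
tcp_pos: [590.0, -48.2, 56.9]
tool_rot: [0.001, 0.096, 0.995, -0.001]
force: [-0.0, -3.3, 5.4]
opening: 42.6
finger_force: 61.2
pointer -0.04818215590365899 dark 220.6764705882353 255.0 t 23.25
t 23.25 pos [590.  -48.2  56.8] ang 1.3814 SHIFT [2.3 1.  0.8] turn 0.0014 tilt [ 0.0015 -0.0018 -1.    ] F [ 0.36 -2.38  6.26] op 43.0
```

View pics/g2.png

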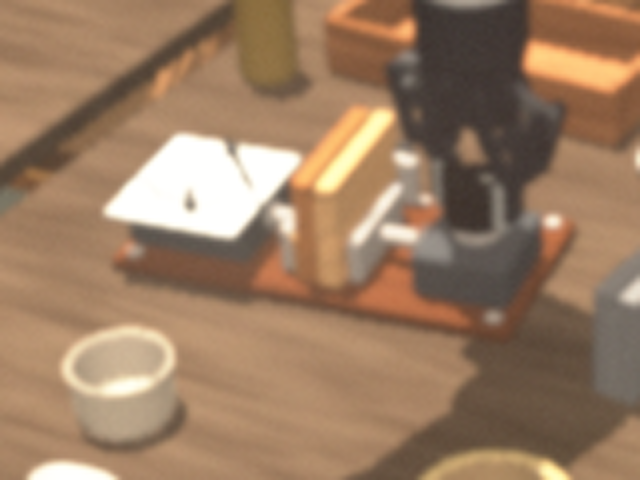

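Scene crop: the jaw has advanced and the holder has slid, still upright, almost to the sprung jaw. The pointer (tip 252,187) is still at rest.

```bash
python3 -m handwheel '0 0 0 0.12;0 0 0 0.24;0 0 0 0.24'; python3 gauge.py g3.png; python3 -m handwheel '0 0 0 0.1;0 0 0 0.2;0 0 0 0.2'; python3 gauge.py g4.png;  python3 go.py 588 -46.8 56 1.38
```

```text
time_s: 23.55
tcp_pos: [590.0, -48.4, 56.8]
tool_rot: [0.001, 0.214, 0.977, -0.001]
force: [-1.2, -4.2, 6.5]
opening: 42.4
finger_force: 61.2
pointer -0.048777973194250486 dark 219.91176470588235 255.0 t 23.6
time_s: 23.9
tcp_pos: [589.9, -48.5, 56.9]
tool_rot: [0.001, 0.31, 0.951, -0.001]
force: [-0.4, -4.3, 5.8]
opening: 42.6
finger_force: 61.2
pointer 0.06145656679856825 dark 232.64705882352942 255.0 t 23.95
t 23.95 pos [589.9 -48.5  56.8] ang 0.9412 SHIFT [2.5 0.3 0.8] turn -0.4388 tilt [ 0.0011 -0.0025 -1.    ] F [ 0.15 -3.36  6.18] op 42.7
```

```bash
python3 -m handwheel '0 0 0 0.1;0 0 0 0.2;0 0 0 0.2'; python3 gauge.py g5.png; python3 -m handwheel '0 0 0 0.1;0 0 0 0.2;0 0 0 0.2'; python3 gauge.py g6.png
```

```text
time_s: 24.25
tcp_pos: [589.8, -48.7, 56.8]
tool_rot: [0.001, 0.404, 0.915, -0.001]
force: [-0.7, -4.9, 5.6]
opening: 42.6
finger_force: 61.3
pointer 0.20854192482445313 dark 230.08823529411765 255.0 t 24.3
time_s: 24.6
tcp_pos: [589.6, -48.8, 56.8]
tool_rot: [0.001, 0.493, 0.87, -0.001]
force: [-1.1, -5.6, 5.9]
opening: 42.7
finger_force: 61.3
pointer 0.3557172452407621 dark 216.76470588235293 255.0 t 24.65
```

```bash
python3 -m handwheel '0 0 0 0.09;0 0 0 0.18;0 0 0 0.18'; python3 gauge.py g7.png; python3 -m handwheel '0 0 0 0;0 0 0 0;0 0 0 0' 75;python3 -m handwheel '0 0 -20 0;0 0 -60 0;0 0 -100 0;0 0 -130 0;0 0 -130 0'; python3 gauge.py g8.png; python3 go.py 535 110 200 1.7028
```

```text
time_s: 24.95
tcp_pos: [589.5, -48.9, 56.8]
tool_rot: [0.001, 0.569, 0.822, -0.001]
force: [-2.2, -4.6, 6.8]
opening: 42.7
finger_force: 61.3
pointer 0.5016582861377236 dark 217.44117647058823 255.0 t 25.0
time_s: 25.3
tcp_pos: [588.8, -46.7, 55.3]
tool_rot: [-0.001, 0.568, 0.823, -0.0]
force: [0.3, 0.1, 0.1]
opening: 74.8
finger_force: 0.0
time_s: 25.8
tcp_pos: [592.1, -47.3, 190.7]
tool_rot: [0.004, 0.568, 0.823, 0.002]
force: [-0.3, -1.0, -0.1]
opening: 75.1
finger_force: 0.0
pointer 0.496086342695795 dark 227.52941176470588 255.0 t 25.85
t 25.85 pos [590.9 -47.2 188. ] ang 0.3634 SHIFT [166.7   3.7 -12.3] turn -1.3394 tilt [ 4.5e-03 -7.0e-04 -1.0e+00] F [ 0.05  0.33 -0.68] op 75.0
```

```bash
python3 -m handwheel '40 8 -10 0;80 16 -20 0;120 24 -30 0;160 32 -40 0;200 40 -40 0;217 40 -40 0;217 40 -40 0;217 40 -40 0'; python3 -m handwheel '0 0 0 0;0 0 0 0'
cat > wg.py <<'E'
from h import *
o=np.array([575.6,49]);cy,s=np.cos(.132),np.sin(.132);Q=np.array([[cy,-s],[s,cy]])
def rect(c,z):
    X,Y=np.meshgrid(np.arange(-75,65,.25),np.arange(50,165,.25),indexing='ij')
    W=np.c_[(Q@np.c_[X.ravel(),Y.ravel()].T).T+o,np.full(X.size,float(z))]
    uv=proj(c,W).astype(np.float32).reshape(*X.shape,2)
    print('uv range',uv.min((0,1)),uv.max((0,1)))
    return cv2.remap(cv2.cvtColor(c['img'],cv2.COLOR_RGB2GRAY),uv[...,0],uv[...,1],cv2.INTER_CUBIC)
c=cam('wrist')
g=rect(c,56);m=((g<110)*255).astype(np.uint8)
m[:int((75-66)*4)]=0
n,l,st,ce=cv2.connectedComponentsWithStats(m)
for k in np.argsort(-st[1:,4])[:8]+1:
    pts=np.argwhere(l==k)/4.+[-75,50]
    q=pts-pts.mean(0);u=np.linalg.svd(q,full_matrices=False)[2][0];pr=q@u
    a,b=pts.mean(0)+u*pr.min(),pts.mean(0)+u*pr.max()
    print(st[k,4]/16,'mean',pts.mean(0).round(1),'ends',a.round(1),b.round(1),'ang',np.arctan2(-u[1],-u[0]).round(3),'w',(q@[-u[1],u[0]]).std().round(2))
E
python3 wg.py
```

```text
time_s: 26.65
tcp_pos: [549.2, 169.6, 224.5]
tool_rot: [-0.001, 0.568, 0.823, -0.001]
force: [0.8, -0.2, -0.9]
opening: 74.6
finger_force: 0.0
time_s: 26.85
tcp_pos: [550.1, 168.5, 225.3]
tool_rot: [-0.0, 0.569, 0.823, -0.0]
force: [0.6, -0.2, 0.5]
opening: 75.2
finger_force: 0.0
uv range [174.72397 107.9469 ] [340.33148 249.4542 ]
4342.75 mean [ 11.6 104.5] ends [-71.   95.5] [ 70.6 111. ] ang -3.032 w 40.92
59.4375 mean [-41.3  99.9] ends [-37.9  95. ] [-44.2 104.2] ang -0.967 w 2.04
16.5625 mean [-30.8  94.3] ends [-35.3  93.4] [-25.9  95.2] ang -2.943 w 0.51
11.125 mean [-27.  88.] ends [-30.   87.1] [-24.1  88.9] ang -2.846 w 0.54
10.5 mean [-21.8  75.5] ends [-24.3  74.1] [-19.1  77. ] ang -2.636 w 0.53
9.9375 mean [-18.3  69.7] ends [-20.8  68. ] [-15.9  71.3] ang -2.554 w 0.5
9.375 mean [-24.6  81.7] ends [-27.2  80.5] [-21.9  83. ] ang -2.704 w 0.48
1.375 mean [-30.5 129.4] ends [-31.8 129.7] [-29.5 129. ] ang 2.837 w 0.17
```

```bash
cat >> wg.py <<'E'
print('---')
bh=cv2.morphologyEx(g,cv2.MORPH_BLACKHAT,np.ones((33,33)))
def at(r,a): # a = angle from clamp -x toward -y
    x=38-np.cos(a)*r;y=107-np.sin(a)*r
    return cv2.remap(bh,((y-50)*4).astype(np.float32),((x+75)*4).astype(np.float32),cv2.INTER_LINEAR)
A=np.arange(-.6,.9,.005)
P=[]
for r in range(14,90,4):
    v=at(np.full((1,A.size),float(r)),A[None])[0].astype(float)
    k=v.argmax();w=v*(abs(A-A[k])*r<3);print(r,A[k].round(3),((w*A).sum()/w.sum()).round(3),int(v[k]),[(A[i].round(2),int(v[i])) for i in range(2,A.size-2) if v[i]>40 and v[i]==v[max(0,i-12):i+13].max()])
E
python3 wg.py | sed -n '/---/,$p'
```

```text
---
14 0.105 0.109 190 [(np.float64(0.11), 190), (np.float64(0.11), 190), (np.float64(0.2), 189), (np.float64(0.2), 189), (np.float64(0.21), 189)]
18 0.075 0.115 134 [(np.float64(0.08), 134), (np.float64(0.08), 134), (np.float64(0.09), 134), (np.float64(0.16), 133)]
22 0.17 0.126 138 [(np.float64(0.17), 138)]
26 0.135 0.122 131 [(np.float64(0.14), 131)]
30 0.15 0.123 136 [(np.float64(0.15), 136)]
34 0.125 0.115 130 [(np.float64(-0.06), 79), (np.float64(0.13), 130), (np.float64(0.13), 130)]
38 0.14 0.119 135 [(np.float64(0.14), 135)]
42 0.09 0.112 129 [(np.float64(0.09), 129), (np.float64(0.1), 129)]
46 0.135 0.12 127 [(np.float64(0.14), 127), (np.float64(0.87), 61)]
50 0.12 0.115 121 [(np.float64(0.12), 121)]
54 0.13 0.119 121 [(np.float64(0.13), 121)]
58 0.07 0.061 14 []
62 0.665 0.663 9 []
66 -0.02 -0.019 113 [(np.float64(-0.52), 52), (np.float64(-0.42), 80), (np.float64(-0.32), 72), (np.float64(-0.22), 83), (np.float64(-0.12), 89), (np.float64(-0.02), 113), (np.float64(0.08), 95), (np.float64(0.18), 90), (np.float64(0.28), 81), (np.float64(0.39), 74), (np.float64(0.49), 93), (np.float64(0.59), 93)]
70 -0.315 -0.316 131 [(np.float64(-0.51), 110), (np.float64(-0.42), 102), (np.float64(-0.31), 131), (np.float64(-0.22), 119), (np.float64(-0.12), 98), (np.float64(-0.02), 112), (np.float64(0.08), 117), (np.float64(0.18), 85), (np.float64(0.19), 85), (np.float64(0.29), 60), (np.float64(0.39), 55), (np.float64(0.49), 76), (np.float64(0.59), 63), (np.float64(0.69), 92)]
74 -0.32 -0.318 104 [(np.float64(-0.32), 104), (np.float64(0.19), 84), (np.float64(0.69), 56)]
78 0.04 0.044 148 [(np.float64(0.04), 148)]
82 0.04 0.047 172 [(np.float64(0.04), 172)]
86 0.6 0.6 24 []
```

```bash
python3 -m handwheel '-44 -10 0 0;-88 -20 0 0;-88 -20 0 0;-88 -20 0 0;-88 -20 0 0'
cat >> wg.py <<'E'
print('cam clamp',(Q.T@(c['t'][:2]-o)).round(1),c['t'][2])
for z in (56,62,70):
    G=rect(c,z)
    print('z',z,'cols y 90..110 by 1, rows x')
    for x in range(-52,-30,2): print(x,G[int((x+75)*4),160:244:4])
E
python3 wg.py | sed -n '/---/,$p'
```

```text
time_s: 27.45
tcp_pos: [562.3, 80.7, 225.8]
tool_rot: [-0.0, 0.568, 0.823, 0.0]
force: [-0.7, -0.6, 0.8]
opening: 74.7
finger_force: 0.0
---
14 0.055 0.114 173 [(np.float64(0.06), 173), (np.float64(0.06), 173), (np.float64(0.07), 173), (np.float64(0.07), 173), (np.float64(0.15), 167), (np.float64(0.16), 167)]
18 0.045 0.102 179 [(np.float64(0.05), 179), (np.float64(0.05), 179), (np.float64(0.06), 179), (np.float64(0.17), 169)]
22 0.08 0.111 168 [(np.float64(0.08), 168), (np.float64(0.09), 168), (np.float64(0.09), 168)]
26 0.07 0.107 175 [(np.float64(0.07), 175), (np.float64(0.08), 175)]
30 0.095 0.113 167 [(np.float64(0.1), 167)]
34 0.085 0.11 174 [(np.float64(0.09), 174)]
38 0.1 0.113 166 [(np.float64(0.1), 166), (np.float64(0.13), 166)]
42 0.09 0.112 173 [(np.float64(0.09), 173)]
46 0.105 0.116 166 [(np.float64(0.11), 166)]
50 0.095 0.111 175 [(np.float64(0.1), 175)]
54 0.105 0.115 167 [(np.float64(0.11), 167), (np.float64(0.11), 167)]
58 0.14 0.13 72 [(np.float64(0.14), 72)]
62 0.895 0.882 11 []
66 -0.105 -0.104 151 [(np.float64(-0.5), 91), (np.float64(-0.4), 87), (np.float64(-0.3
[... 3508 characters left out ...]
0 193 143 189 216 217 218 217 219 217 217 216 214
 216 217 217]
-44 [216 216 216 218 192 138 133 110 160 174 197 162 136 141 171 220 215 214
 216 217 218]
-42 [216 216 216 214 163  77  46  81 161 189 195 182 115  93 132 206 215 214
 215 217 218]
-40 [216 216 218 204 164 125 103  77 174 194 204 182 121 106 113 214 217 214
 216 218 218]
-38 [216 216 216 215 215 188 136 102 155 195 201 199 160 178 199 215 216 214
 216 217 218]
-36 [216 216 217 215 215 216 215 214 197 177 185 184 210 218 218 217 215 215
 216 218 217]
-34 [217 219 194 111 194 218 215 214 216 217 218 218 218 218 217 218 217 215
 216 217 218]
-32 [216 216 195 136 162 213 215 214 216 212 175 187 217 218 217 214 172 138
 195 218 217]
```

```bash
python3 -c "
from bench import manip
print(manip.get_obs()['force'],manip.close_job())"
```

```text
the job is handed in; nothing more can be done
[ 0.29388881  0.04699352 -0.07470181] None
```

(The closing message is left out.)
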